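# Set up the lamp pair on the display board

### The job

Set up the two cordless lamps on the white display board for the customer's sign-off: stand the oak lamp body on the tall terracotta podium and the walnut one on the low green podium, each centred and upright, and stand the blue vase on the board midway between the podiums. Seat the straw-coloured woven shade on the oak lamp and the charcoal shade on the walnut lamp, level and centred. Set everything down gently, do not drop anything, and leave the amber oil bottle and the yellow-lidded wax tin where they stand.

Things in the scene. Friction and masses are not known exactly. Their poses are not given: they have to be found in the camera images.
- oak_centre (a point): Oak lamp body, a pale turned wood column, 150 mm tall, upright. Foot 76 mm across, tapering to 44 mm diameter at 106 mm up; 106 to 138 mm up a straight 44 mm neck (brass collar on top), to grip from above; then a white light head 40 mm across, 12 mm high. About 0.32 kg. Point: centre, half-way up (75 mm above the underside); z up.
- walnut_centre (a point): Walnut lamp body, a dark brown turned wood column, 150 mm tall, upright. Foot 76 mm across, tapering to 44 mm diameter at 106 mm up; 106 to 138 mm up a straight 44 mm neck (brass collar on top), to grip from above; then a white light head 40 mm across, 12 mm high. About 0.32 kg. Point: centre, half-way up (75 mm above the underside); z up.
- shade_natural_centre (a point): Straw-coloured hollow woven cone shade, pale straw-yellow, 108 mm tall, rim down. Rim 144 mm across; cone narrows to 57 mm at 80 mm up; above it a straight solid collar, 48 mm across, 28 mm high, to grip from above. Inside a flat cap, underside 76 mm above the rim, rests on the light head: shade centre then 53 mm above lamp centre; 6 mm play. 0.12 kg. Point: centre, half-way up (54 mm above rim).
- shade_charcoal_centre (a point): Charcoal hollow woven cone shade, nearly black, 108 mm tall, rim down. Rim 144 mm across; cone narrows to 57 mm at 80 mm up; above it a straight solid collar, 48 mm across, 28 mm high, to grip from above. Inside a flat cap, underside 76 mm above the rim, rests on the light head: shade centre then 53 mm above lamp centre; 6 mm play. 0.12 kg. Point: centre, half-way up (54 mm above rim).
- vase_centre (a point): Blue glazed bud vase, round, 100 mm tall: belly 60 mm across at 30 mm above its foot (foot 44 mm across), narrowing by 66 mm to a straight neck 32 mm in diameter that runs up to the top (66 to 100 mm), the place to grip from above. Mass about 0.22 kg. The point is the centre, half-way up (50 mm above the underside); z up.
- board: White display board lying on the bench, fixed, 140 mm (its x) by 360 mm (its y), 10 mm thick. Origin at the middle of its underside, at bench height; z up. The podiums stand on it, 125 mm to either side of its middle along its y axis; the vase's place is the middle of the board.
- podium_tall: Tall podium, a terracotta-coloured disc 100 mm in diameter and 36 mm high, fixed on the board (its top is 46 mm above the bench). Origin at the centre of its underside, 10 mm above the bench; z up. It may be at either end of the board.
- podium_low: Low podium, a green disc 100 mm in diameter and 14 mm high, fixed on the board (its top is 24 mm above the bench). Origin at the centre of its underside, 10 mm above the bench; z up. It is at the other end of the board.
- oil_centre (a point): Bystander, to be left alone: amber bottle of wood oil, standing, 56 mm in diameter, 125 mm tall, black cap. The point is its centre, half-way up.
- tin_centre (a point): Bystander, to be left alone: round flat wax tin with a yellow lid, 74 mm in diameter, 32 mm high. The point is its centre, half-way up.
Things that resemble listed ones, but are neither listed nor needed, are in the scene too. Several things look just like the part that bears shade_natural_centre: the one meant starts farthest to the robot's left.

How it is judged:
By the outcome, as a careful person would: the job done as asked, in the order asked, and still so for the second after the job is handed in, with the robot touching nothing.
It also fails if it takes over 131 s, if anything falls off the work surface, if the arm or the gripper's body presses on something with over 40 N, if the wrist force passes 120 N, or if a joint passes its speed limit or range.

### The arm

A 6-joint arm with a two-finger parallel gripper is mounted at the origin on the work surface. World frame = base frame: x ahead of the robot, y to its left, z up, the work surface at z = 0. Lengths are in m, angles in rad, forces in N, time in s.
With the tool pointing down it reaches from about 0.4 to 0.825 m from the base axis. Payload 7 kg.
Tool frame: the origin (TCP) lies midway between the tips of the shut fingers; the grasp point (between the pads) lies behind it (env.grip_depth is the z of the grasp point in the tool frame, in m); z points along the fingers, y is the line along which they close (so a half turn about z gives the same grasp; the last joint's range is limited). The gripper opens to 88 mm and grips with 3 to 60 N. Pads are 19 mm wide; open, the fingers measure 130 mm over their backs; the gripper's body (78 mm by 193 mm) begins 47 mm behind the grasp point.
Start: joints at [-1.022, 0.359, 0.012, 0, -1.224, -0.288], TCP at [0.174, -0.652, 0.227] pointing down, gripper open.
Joint ranges: [-3.07, 3.07], [-1.43, 2.12], [-1.02, 1.25], [-3.03, 1.67], [-3.05, -0], [-3.03, 3.03]. Speed limits (rad/s): [2.39, 2.39, 3.01, 3.14, 3.14, 3.14].

### API

Orientations are given as a unit quaternion [w, x, y, z].
In Python, from plant import env gives the robot as it stands.
- The arm moves only by the tool servo_tool, never from a script. Its argument "targets" is a list of rows, each an object of numbers: "tx", "ty", "tz": the shift along the world's x, y, z in m; "yaw": the turn about the world's z in rad. A call has 1 to 12 rows; each row shifts and turns the commanded pose from where the row before left it; what a row does not reach is not made up. A row lasts 1/8 s, in which the tool goes at most 62.5 mm and 10.7 degrees, less where a joint would pass 70% of its speed; a pose out of reach is approached as far as the arm can. A call with a gripper value outside its range is refused whole. "gripper" is the closure, from 0 (fully open) to 1 (shut), set as the call begins (left out, the last holds). The fingers move at their own pace and stop on an object; "newtons" is the grip in N (left out, the last holds). Time passes only in rows, so rows that do not move let the fingers close. It gives the time, the measured TCP pose, the force, the opening and the grip force at its end, in the units of the state.
- env.observe(): the state, without advancing time (a new reading comes with each control period).
- env.capture(name): name is "scene" or "top" or "wrist"; returns the picture (420x560x3 uint8, blue, green, red); there is no depth.
- env.get_calibration(name): a dict with "fx", "fy", "cx", "cy" (pixels), "R" (3x3) and "t" (3): a world point X has camera coordinates R X + t. Camera axes: x right, y down, z forward; pixel columns grow to the right and rows downward; lengths in m; the calibration is good to about 2 mm. The wrist camera is an equidistant fisheye: a pixel r from the principal point sees the ray r / f radians off the axis. A picture is of the moment at which its call begins: read the wrist's pose just before it. get_calibration takes no time and is no camera call; for the wrist camera it gives the pose at the moment of the call.
- env.close_job(): hands the job in; it is judged then, once.
The state is a dict: "time": time; "qpos": joint angles; "dq": joint speeds; "tau": joint torques, N m; "eef_pos": TCP position; "ee_rot": TCP orientation; "ft_force": force on the tool from outside, world axes, zero at the start; "moment": the same for the moment, N m; "grip_width": finger opening in m; "finger_force": force on a finger pad.
Only numpy, scipy, OpenCV 4.12 (cv2) and the standard library are available. Lean on these libraries where they do the work, as an engineer would, in place of code of your own. Each camera call takes 0.05 s, during which the arm holds its last target. There are 200 camera calls.

## Working session

There is one attempt and no reset: what is moved stays moved. The work goes in short steps, Python scripts to look and compute and a tool call to move; the robot and the scene stay as the last step left them, time stands still between calls to the robot, and variables do not carry over. Pictures are saved under pics/ and viewed, at most 14 in all, crops included, and the job is handed in when it is done.

Besides the shell and the picture viewer there is one more tool, called after "Request:" as name([rows], argument=value, ...), one row to a line, values as JSON. servo_tool: Moves the arm, as the interface text tells. Its arguments: {"type":"object","properties":{"targets":{"type":"array","items":{"type":"object","properties":{"tx":{"type":"number"},"ty":{"type":"number"},"tz":{"type":"number"},"yaw":{"type":"number"}}}},"gripper":{"type":"number"},"newtons":{"type":"number"}},"required":["targets"]}

```bash
mkdir -p pics; ls; python3 - <<'E'
from plant import env
import cv2
s=env.observe(); print(s['time'],s['eef_pos'],s['ee_rot'],env.grip_depth)
for n in("scene","top"):
    cv2.imwrite(f'pics/{n}0.png',env.capture(n)); c=env.get_calibration(n); print(n,c)
E
```

```text
pics
0.0 [ 0.17389831 -0.65170064  0.22562034] [-1.68446109e-04 -1.29972071e-01  9.91517311e-01  8.09076668e-04] -0.0188
scene {'fx': 391.0982488406829, 'fy': 391.0982488406829, 'cx': 278.9540678321012, 'cy': 213.2790486773589, 'R': array([[-0.46454886,  0.88535719,  0.01835757],
       [ 0.53573626,  0.29748746, -0.79024545],
       [-0.70511064, -0.35727281, -0.61251541]]), 't': array([ 0.39456942, -0.17027379,  1.47101405])}
top {'fx': 472.03921731647074, 'fy': 472.03921731647074, 'cx': 289.1309693821957, 'cy': 210.60983452032224, 'R': array([[ 0.02617208, -0.99964179, -0.00559563],
       [-0.97855443, -0.0244751 , -0.2045292 ],
       [ 0.20431898,  0.01082858, -0.97884447]]), 't': array([-0.16626524,  0.54833526,  1.63021471])}
```

View pics/scene0.png

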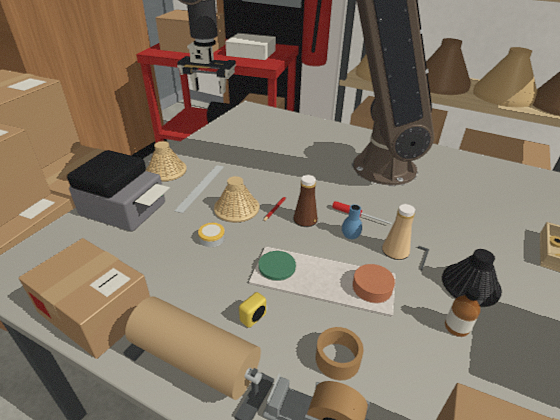

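View pics/top0.png

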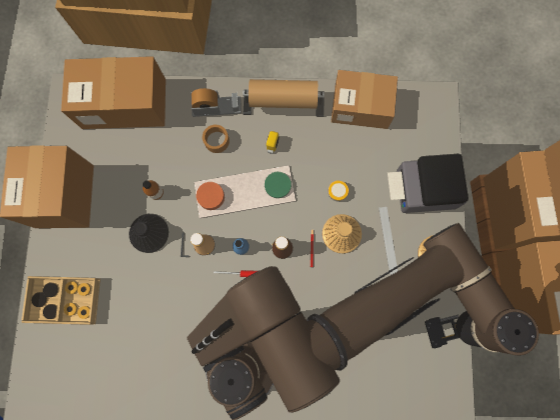

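The scene view shows the board with podiums (green 277,265; terracotta 374,283), the lamps, the vase and two straw shades. In the top view (left = +y): terracotta (210,195), green (278,185), charcoal shade (149,233), oak (203,243), vase (241,246), walnut (282,247), the left straw shade (342,233), oil (152,188), tin (339,190).

```bash
python3 - <<'E'
import cv2
t=cv2.imread('pics/top0.png'); s=cv2.imread('pics/scene0.png')
cv2.imwrite('pics/tc.png',cv2.resize(t[165:275,125:375],None,fx=3.2,fy=3.2,interpolation=cv2.INTER_CUBIC))
cv2.imwrite('pics/sc.png',cv2.resize(s[165:340,205:515],None,fx=2.5,fy=2.5,interpolation=cv2.INTER_CUBIC))
E
```

```text
(no output)
```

View pics/tc.png

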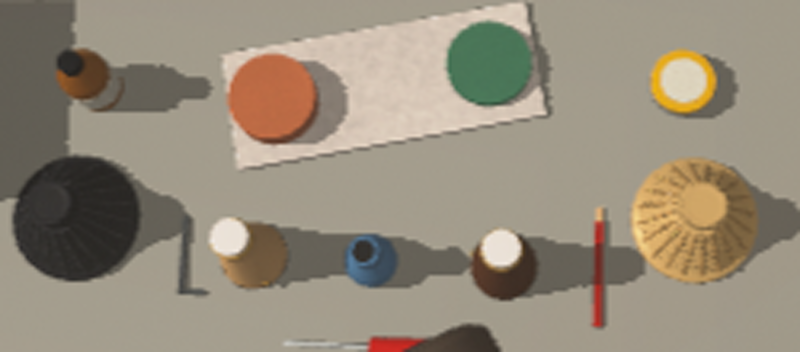

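View pics/sc.png

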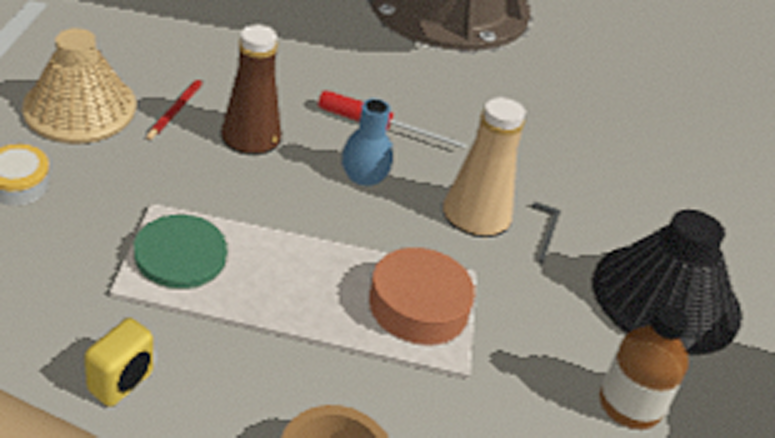

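The crops confirm the identities: oak has the pale column, walnut the dark one, both standing upright with clear tops. The oil bottle stands close to the charcoal shade, on its far side.

```bash
cat > h.py <<'E'
import numpy as np, cv2
from plant import env
def cast(n,px,z,c=None):
    c=c or env.get_calibration(n); R,t=np.array(c['R']),np.array(c['t'])
    d=R.T@np.array([(px[0]-c['cx'])/c['fx'],(px[1]-c['cy'])/c['fy'],1]); o=-R.T@t
    return (o+d*(z-o[2])/d[2])[:2]
def blob(img,box,f):
    """centre of fitted ellipse of largest blob where f(h,s,v) in box x0,y0,x1,y1"""
    x0,y0,x1,y1=box; k=4
    b=cv2.resize(img[y0:y1,x0:x1],None,fx=k,fy=k,interpolation=cv2.INTER_LINEAR)
    h,s,v=[a.astype(int) for a in cv2.split(cv2.cvtColor(b,cv2.COLOR_BGR2HSV))]
    m=f(h,s,v).astype(np.uint8)
    cs,_=cv2.findContours(m,cv2.RETR_EXTERNAL,cv2.CHAIN_APPROX_NONE)
    c=max(cs,key=cv2.contourArea); e=cv2.fitEllipse(cv2.convexHull(c))
    off=lambda p:(np.array(p)+.5)/k-.5+np.array([x0,y0])
    return off(e[0]),np.array(e[1])/k,off(cv2.boxPoints(cv2.minAreaRect(c)))
white=lambda h,s,v:(s<40)&(v>175)
red=lambda h,s,v:((h<12)|(h>172))&(s>120)&(v>120)
green=lambda h,s,v:(h>55)&(h<95)&(s>90)&(v>70)
straw=lambda h,s,v:(h>10)&(h<28)&(s>85)&(v>90)
dark=lambda h,s,v:(v<66)
blue=lambda h,s,v:(h>95)&(h<120)&(s>90)
E
python3 - <<'E'
from h import *
T=cv2.imread('pics/top0.png');S=cv2.imread('pics/scene0.png')
def show(l,n,box,f,z):
    e,ax,_=blob(T if n=='top' else S,box,f); print(l,n,e.round(1),ax.round(1),cast(n,e,z).round(4))
show('oak','top',(188,230,206,250),white,.15); show('oak','scene',(394,200,420,220),white,.15)
show('wal','top',(270,233,292,253),white,.15); show('wal','scene',(295,170,322,192),white,.15)
show('tall','top',(190,178,228,214),red,.046); show('tall','scene',(345,255,400,290),red,.046)
show('low','top',(260,168,296,202),green,.024); show('low','scene',(252,245,302,282),green,.024)
show('strawrim','top',(318,208,368,258),straw,.0)
show('charrim','top',(126,208,172,258),dark,.0)
show('vase','top',(228,235,252,258),blue,.03); 
show('vaseholeT','top',(230,234,249,252),lambda h,s,v:v<62,.1)
show('vaseholeS','scene',(345,200,366,215),lambda h,s,v:v<62,.1)
bd=blob(T,(190,160,305,225),lambda h,s,v:((s<45)&(v>165))|red(h,s,v)|green(h,s,v))
print('board',[cast('top',p,.01).round(3) for p in bd[2]])
for l,p,n in(('strawcol',(345,229),'top'),('charcol',(142,227),'top')): print(l,cast(n,p,.108).round(4))
for l,p in(('strawcol',(235,181)),('charcol',(205+696/2.5,165+222/2.5))): print(l,cast('scene',p,.108).round(4))
E
```

```text
oak top [195.6 238.3] [11.5 12.5] [0.4309 0.1561]
oak scene [407.  209.4] [11.9 16.9] [0.4338 0.1553]
wal top [281.3 242. ] [11.2 11.5] [ 0.4256 -0.1298]
wal scene [308.  179.8] [10.7 14.8] [ 0.4312 -0.1286]
tall top [209.6 194.9] [26.4 27.4] [0.6053 0.1376]
tall scene [374.  279.1] [29.1 40.9] [0.6111 0.1383]
low top [277.2 184.6] [23.8 24.9] [ 0.656  -0.1053]
low scene [276.6 265. ] [28.8 36.5] [ 0.6643 -0.1044]
strawrim top [341.5 233.4] [39.  39.9] [ 0.4838 -0.345 ]
charrim top [148.5 232.7] [38.1 39.5] [0.4686 0.3614]
vase top [238.  246.6] [10.4 13.2] [0.4221 0.0272]
vaseholeT top [238.  243.1] [5.2 6. ] [0.4251 0.0197]
vaseholeS scene [355.  207.1] [4.4 7.5] [0.423  0.0171]
board [array([0.665, 0.217]), array([ 0.742, -0.145]), array([ 0.601, -0.174]), array([0.526, 0.183])]
strawcol [ 0.482 -0.346]
charcol [0.4713 0.352 ]
strawcol [ 0.4854 -0.3437]
charcol [0.4631 0.3566]
```

Request:
servo_tool([
  {"tx": 0.033,"ty": 0.037,"tz": 0.01,"yaw": -0.065},
  {"tx": 0.033,"ty": 0.037,"tz": 0.01,"yaw": -0.065},
  {"tx": 0.033,"ty": 0.037,"tz": 0.01,"yaw": -0.065},
  {"tx": 0.033,"ty": 0.037,"tz": 0.01,"yaw": -0.065},
  {"tx": 0.033,"ty": 0.037,"tz": 0.01},
  {"tx": 0.033,"ty": 0.037,"tz": 0.01},
  {"tx": 0.033,"ty": 0.037,"tz": 0.01},
  {"tx": 0.029,"ty": 0.05,"tz": 0.005},
  {"tx": 0,"ty": 0.055},
  {"tx": 0,"ty": 0.055},
  {"tx": 0,"ty": 0.055},
  {"tx": 0,"ty": 0.055},
], gripper=0, newtons=25)

```text
schema error: expected keys tx, ty, tz, yaw
```

Request:
servo_tool([
  {"ty": 0.055},
  {"ty": 0.055},
  {"ty": 0.055},
  {"ty": 0.055},
  {"ty": 0.055},
  {"ty": 0.01},
  {},
])

```text
schema error: expected keys tx, ty, tz, yaw
```

```bash
python3 - <<'E'
from h import *
s=env.observe(); print(s['time'],s['eef_pos'],s['ee_rot'],s['ft_force'],s['grip_width'])
c=env.get_calibration('wrist'); print(c); R,t=np.array(c['R']),np.array(c['t']); print(-R.T@t)
cv2.imwrite('pics/w1.png',env.capture('wrist')); cv2.imwrite('pics/top1.png',env.capture('top'))
E
```

```text
0.1 [ 0.1738793  -0.65176105  0.22573889] [-1.78062479e-04 -1.29959297e-01  9.91519046e-01  7.27961534e-04] [-0.37808708  0.3809215   0.32866484] 0.08724660771629304
{'fx': 325.19226210127806, 'fy': 325.19226210127806, 'cx': 278.489817033888, 'cy': 210.82806910230266, 'R': array([[-0.25759204,  0.96625306,  0.00116406],
       [ 0.92353012,  0.24584796,  0.29436524],
       [ 0.28414514,  0.07690119, -0.95569229]]), 't': array([ 0.67429517, -0.03757018,  0.392585  ])}
[ 0.09683915 -0.67249348  0.38546489]
```

View pics/w1.png

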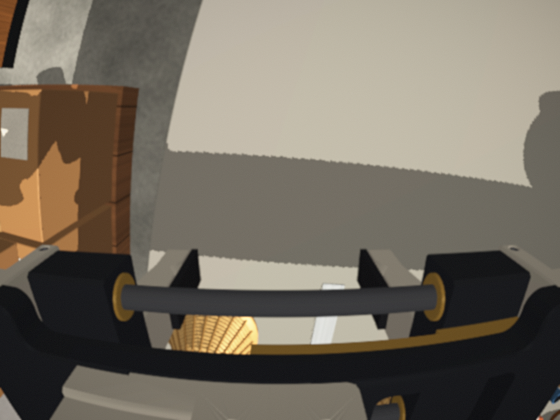

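The wrist camera sits on the base side of the fingers. The area under the fingers is hidden by the bar at row 300, and things about 80–100 mm towards the base are clear. All row keys are required, so I'll resend the move.

Request:
servo_tool([
  {"tx": 0.033,"ty": 0.037,"tz": 0.01,"yaw": -0.065},
  {"tx": 0.033,"ty": 0.037,"tz": 0.01,"yaw": -0.065},
  {"tx": 0.033,"ty": 0.037,"tz": 0.01,"yaw": -0.065},
  {"tx": 0.033,"ty": 0.037,"tz": 0.01,"yaw": -0.065},
  {"tx": 0.033,"ty": 0.037,"tz": 0.01,"yaw": 0},
  {"tx": 0.033,"ty": 0.037,"tz": 0.01,"yaw": 0},
  {"tx": 0.033,"ty": 0.037,"tz": 0.01,"yaw": 0},
  {"tx": 0.033,"ty": 0.05,"tz": 0.005,"yaw": 0},
  {"tx": 0.02,"ty": 0.055,"tz": 0,"yaw": 0},
  {"tx": 0.02,"ty": 0.055,"tz": 0,"yaw": 0},
  {"tx": 0.02,"ty": 0.055,"tz": 0,"yaw": 0},
  {"tx": 0.012,"ty": 0.055,"tz": 0,"yaw": 0},
], gripper=0, newtons=25)

```text
time: 1.7
eef_pos: [0.5104, -0.1212, 0.3015]
ee_rot: [0.0, -0.001, 1.0, 0.0]
ft_force: [0.6, -0.4, -0.2]
grip_width: 0.0877
finger_force: 0.0
```

Request:
servo_tool([
  {"tx": 0,"ty": 0.055,"tz": 0,"yaw": 0},
  {"tx": 0,"ty": 0.055,"tz": 0,"yaw": 0},
  {"tx": 0,"ty": 0.055,"tz": 0,"yaw": 0},
  {"tx": 0,"ty": 0.055,"tz": 0,"yaw": 0},
  {"tx": 0,"ty": 0.02,"tz": 0,"yaw": 0},
  {"tx": 0,"ty": 0,"tz": 0,"yaw": 0},
])

```text
time: 2.45
eef_pos: [0.5098, 0.1179, 0.3013]
ee_rot: [-0.0, -0.001, 1.0, -0.0]
ft_force: [1.2, -1.2, 0.2]
grip_width: 0.0877
finger_force: 0.0
```

```bash
python3 - <<'E'
from h import *
s=env.observe(); print(s['time'],s['eef_pos'],s['ee_rot'],s['ft_force'],s['grip_width'])
c=env.get_calibration('wrist'); import pickle; pickle.dump(c,open('w2.pkl','wb'))
R,t=np.array(c['R']),np.array(c['t']); print(-R.T@t)
cv2.imwrite('pics/w2.png',env.capture('wrist'))
E
```

```text
2.45 [0.50984617 0.11787312 0.30130348] [-2.45506588e-04 -1.49766590e-03  9.99998837e-01 -1.53405817e-04] [ 1.15789573 -1.22891106  0.24127502] 0.08773409785343933
[0.43008502 0.11772504 0.46105959]
```

View pics/w2.png

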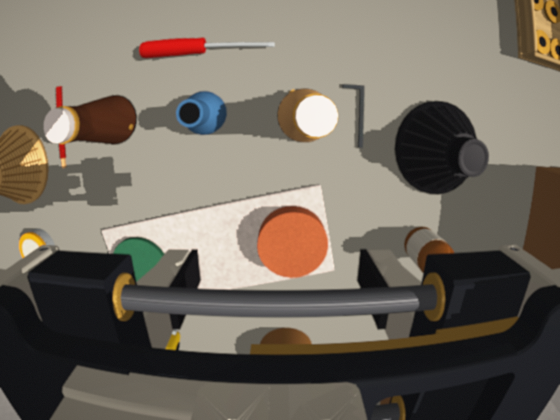

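The wrist view shows, with +y to the right: walnut head (60,125), vase mouth (189,112), oak head (316,116), charcoal collar (472,157), and the tall podium in full at (292,242).

```bash
cat >> h.py <<'E'
def wcast(px,z,c):
    R,t=np.array(c['R']),np.array(c['t']); u=np.array([px[0]-c['cx'],px[1]-c['cy']]); r=np.hypot(*u); th=r/c['fx']
    d=R.T@np.r_[u/r*np.sin(th),np.cos(th)]; o=-R.T@t
    return (o+d*(z-o[2])/d[2])[:2]
def whead(img,box,f,z,c):
    e,ax,_=blob(img,box,f); return e.round(1),ax.round(1),wcast(e,z,c).round(4)
E
python3 - <<'E'
from h import *; import pickle
c=pickle.load(open('w2.pkl','rb')); W=cv2.imread('pics/w2.png')
print('oak',whead(W,(290,90,345,142),white,.15,c))
print('wal',whead(W,(40,100,80,150),white,.15,c))
print('vasehole',whead(W,(172,98,206,128),lambda h,s,v:v<62,.1,c))
print('tall',whead(W,(250,200,332,282),red,.046,c))
b=blob(W,(100,175,345,290),lambda h,s,v:((s<45)&(v>150))|red(h,s,v))
for p in((103,230),(321,186),(333,271)): print('corner',wcast(p,.01,c).round(4))
print('charcol',wcast((472,157),.108,c))
E
```

```text
oak (array([316.5, 115.5]), array([40.4, 41.9]), array([0.4313, 0.1535]))
wal (array([ 59.3, 126.7]), array([26.4, 35.3]), array([ 0.4285, -0.1264]))
vasehole (array([189.1, 112.7]), array([19.3, 20. ]), array([0.4264, 0.0173]))
tall (array([292.4, 242.8]), array([67.9, 71.4]), array([0.6039, 0.1373]))
corner [ 0.6027 -0.1709]
corner [0.5316 0.1785]
corner [0.6677 0.204 ]
charcol [0.4685343  0.35642715]
```

Request:
servo_tool([
  {"tx": -0.04,"ty": 0.018,"tz": -0.02,"yaw": 0},
  {"tx": -0.0385,"ty": 0.018,"tz": -0.02,"yaw": 0},
  {"tx": 0,"ty": 0,"tz": -0.05,"yaw": 0},
  {"tx": 0,"ty": 0,"tz": -0.05,"yaw": 0},
  {"tx": 0,"ty": 0,"tz": -0.035,"yaw": 0},
  {"tx": 0,"ty": 0,"tz": -0.017,"yaw": 0},
  {"tx": 0,"ty": 0,"tz": 0,"yaw": 0},
])

```text
time: 3.38
eef_pos: [0.431, 0.1511, 0.1086]
ee_rot: [-0.001, 0.0, 1.0, -0.001]
ft_force: [-0.8, 0.3, 0.1]
grip_width: 0.0877
finger_force: 0.0
```

Request:
servo_tool([
  {"tx": 0,"ty": 0,"tz": 0,"yaw": 0},
  {"tx": 0,"ty": 0,"tz": 0,"yaw": 0},
  {"tx": 0,"ty": 0,"tz": 0,"yaw": 0},
  {"tx": 0,"ty": 0,"tz": 0,"yaw": 0},
  {"tx": 0,"ty": 0,"tz": 0,"yaw": 0},
  {"tx": 0,"ty": 0,"tz": 0,"yaw": 0},
], gripper=1, newtons=25)

```text
time: 4.12
eef_pos: [0.4317, 0.1531, 0.1097]
ee_rot: [0.0, -0.0, 1.0, 0.0]
ft_force: [-0.4, 1.1, 0.6]
grip_width: 0.0441
finger_force: 25.0
```

Request:
servo_tool([
  {"tx": 0,"ty": 0,"tz": 0.02,"yaw": 0},
  {"tx": 0,"ty": 0,"tz": 0.04,"yaw": 0},
  {"tx": 0.02,"ty": -0.002,"tz": 0.03,"yaw": 0},
  {"tx": 0.04,"ty": -0.004,"tz": 0,"yaw": 0},
  {"tx": 0.045,"ty": -0.004,"tz": 0,"yaw": 0},
  {"tx": 0.04,"ty": -0.004,"tz": 0,"yaw": 0},
  {"tx": 0.02,"ty": -0.0015,"tz": 0,"yaw": 0},
  {"tx": 0.0085,"ty": 0,"tz": 0,"yaw": 0},
  {"tx": 0,"ty": 0,"tz": 0,"yaw": 0},
  {"tx": 0,"ty": 0,"tz": 0,"yaw": 0},
])

```text
time: 5.38
eef_pos: [0.6041, 0.1375, 0.1996]
ee_rot: [-0.0, -0.001, 1.0, 0.0]
ft_force: [-0.2, 0.2, -2.9]
grip_width: 0.0441
finger_force: 25.0
```

```bash
python3 - <<'E'
from h import *; import pickle
s=env.observe(); print(s['time'],s['eef_pos'],s['ee_rot'],s['ft_force'],s['grip_width'])
cv2.imwrite('pics/scene2.png',env.capture('scene')); T=env.capture('top'); cv2.imwrite('pics/top2.png',T)
for l,b,f,z in(('low',(258,166,298,204),green,.024),('wal',(270,233,292,253),white,.15)): e,a,_=blob(T,b,f); print(l,e,a,cast('top',e,z))
S=cv2.imread('pics/scene2.png')
cv2.imwrite('pics/x2.png',np.hstack([cv2.resize(S[180:330,240:440],None,fx=2,fy=2),cv2.resize(T[160:260,180:310],(390,300))]))
E
```

```text
5.375 [0.60411073 0.13745822 0.19956008] [-2.33891339e-04 -5.52598599e-04  9.99999819e-01  4.15799446e-05] [-0.24420451  0.18459241 -2.85221099] 0.044120426264809796
low [277.68979836 181.15112972] [16.56132126 24.7210083 ] [ 0.66911868 -0.10669656]
wal [279.14413357 244.06358624] [5.13748169 8.93701744] [ 0.41854803 -0.12302957]
```

View pics/x2.png

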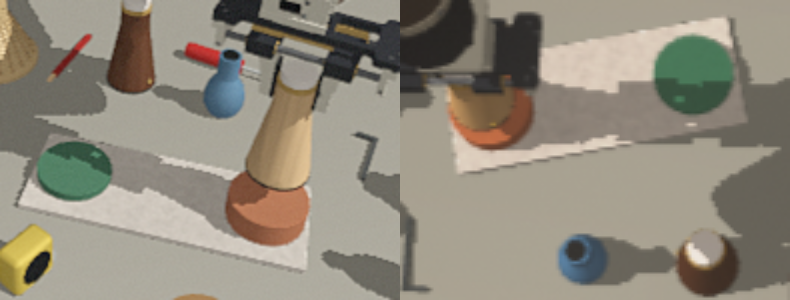

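The oak lamp hangs upright over the terracotta podium, which looks centred. Lowering it.

Request:
servo_tool([
  {"tx": 0.0007,"ty": 0,"tz": -0.02,"yaw": 0},
  {"tx": 0,"ty": 0,"tz": -0.015,"yaw": 0},
  {"tx": 0,"ty": 0,"tz": -0.005,"yaw": 0},
  {"tx": 0,"ty": 0,"tz": -0.002,"yaw": 0},
  {"tx": 0,"ty": 0,"tz": -0.002,"yaw": 0},
  {"tx": 0,"ty": 0,"tz": 0,"yaw": 0},
])

```text
time: 6.22
eef_pos: [0.6059, 0.1374, 0.1559]
ee_rot: [0.0, -0.0, 1.0, 0.0]
ft_force: [-0.7, -0.2, -3.1]
grip_width: 0.0439
finger_force: 25.0
```

Request:
servo_tool([
  {"tx": 0,"ty": 0,"tz": -0.001,"yaw": 0},
  {"tx": 0,"ty": 0,"tz": -0.0005,"yaw": 0},
  {"tx": 0,"ty": 0,"tz": 0,"yaw": 0},
])

```text
time: 6.6
eef_pos: [0.6063, 0.1375, 0.1558]
ee_rot: [0.001, -0.001, 1.0, 0.0]
ft_force: [-3.8, 0.8, 6.4]
grip_width: 0.0442
finger_force: 25.0
```

Request:
servo_tool([
  {"tx": 0,"ty": 0,"tz": 0.0008,"yaw": 0},
  {"tx": 0,"ty": 0,"tz": 0,"yaw": 0},
  {"tx": 0,"ty": 0,"tz": 0,"yaw": 0},
  {"tx": 0,"ty": 0,"tz": 0,"yaw": 0},
  {"tx": 0,"ty": 0,"tz": 0,"yaw": 0},
], gripper=0)

```text
time: 7.22
eef_pos: [0.6057, 0.1373, 0.1548]
ee_rot: [-0.0, -0.0, 1.0, -0.0]
ft_force: [-0.4, 0.0, 0.7]
grip_width: 0.0857
finger_force: 0.0
```

Request:
servo_tool([
  {"tx": 0,"ty": 0,"tz": 0.03,"yaw": 0},
  {"tx": 0,"ty": 0,"tz": 0.05,"yaw": 0},
  {"tx": 0,"ty": 0,"tz": 0.055,"yaw": 0},
  {"tx": -0.005,"ty": -0.055,"tz": 0.01,"yaw": 0},
  {"tx": -0.005,"ty": -0.055,"tz": 0,"yaw": 0},
  {"tx": -0.005,"ty": -0.055,"tz": 0,"yaw": 0},
  {"tx": -0.005,"ty": -0.05,"tz": 0,"yaw": 0},
  {"tx": -0.005,"ty": -0.025,"tz": 0,"yaw": 0},
  {"tx": 0,"ty": 0,"tz": 0,"yaw": 0},
  {"tx": 0,"ty": 0,"tz": 0,"yaw": 0},
])

```text
time: 8.48
eef_pos: [0.5808, -0.1024, 0.2998]
ee_rot: [0.0, -0.0, 1.0, 0.0]
ft_force: [-0.1, -0.1, 0.1]
grip_width: 0.0874
finger_force: 0.0
```

```bash
python3 - <<'E'
from h import *; import pickle
s=env.observe(); print(s['time'],s['eef_pos'],s['ft_force'],s['grip_width'])
c=env.get_calibration('wrist'); pickle.dump(c,open('w3.pkl','wb'))
cv2.imwrite('pics/w3.png',env.capture('wrist'))
E
```

```text
8.475 [ 0.58079343 -0.10235943  0.29982156] [-0.05729419 -0.07412278  0.06257252] 0.08744030421898
```

View pics/w3.png

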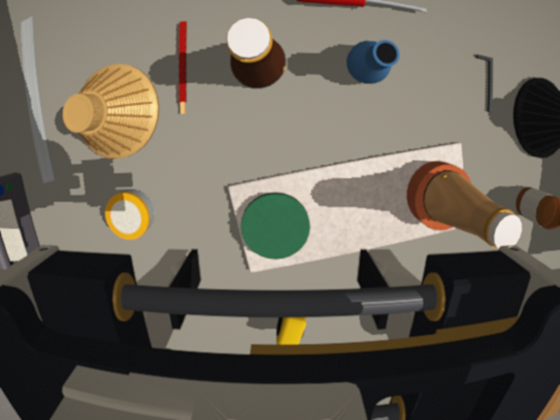

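The oak lamp stands on the terracotta podium, head at (508,229). Walnut head is at (249,39), green podium at (275,226), straw collar at (82,112) and vase mouth at (385,52).

```bash
python3 - <<'E'
from h import *; import pickle
c=pickle.load(open('w3.pkl','rb')); W=cv2.imread('pics/w3.png')
print('wal',whead(W,(222,12,278,64),white,.15,c))
print('low',whead(W,(232,182,318,268),green,.024,c))
print('vasehole',whead(W,(370,36,400,68),lambda h,s,v:v<62,.1,c))
print('oakhead',whead(W,(485,200,532,255),white,.196,c))
print('strawcol',wcast((82,112),.108,c))
for p in((228,186),(461,143),(251,270)): print('corner',wcast(p,.01,c).round(4))
E
```

```text
wal (array([247.9,  37.1]), array([40.3, 41.9]), array([ 0.4263, -0.1311]))
low (array([274.8, 225.5]), array([64.6, 67.5]), array([ 0.657 , -0.1076]))
vasehole (array([386.1,  52.6]), array([18.1, 20.3]), array([0.4261, 0.0182]))
oakhead (array([507.8, 231.9]), array([25.7, 37.2]), array([0.6053, 0.1387]))
strawcol [ 0.48448595 -0.33978206]
corner [ 0.6025 -0.1744]
corner [0.5304 0.178 ]
corner [ 0.7358 -0.145 ]
```

Request:
servo_tool([
  {"tx": -0.04,"ty": -0.008,"tz": -0.01,"yaw": 0},
  {"tx": -0.05,"ty": -0.01,"tz": -0.02,"yaw": 0},
  {"tx": -0.045,"ty": -0.0096,"tz": -0.02,"yaw": 0},
  {"tx": -0.019,"ty": 0,"tz": -0.02,"yaw": 0},
  {"tx": 0,"ty": 0,"tz": -0.04,"yaw": 0},
  {"tx": 0,"ty": 0,"tz": -0.045,"yaw": 0},
  {"tx": 0,"ty": 0,"tz": -0.025,"yaw": 0},
  {"tx": 0,"ty": 0,"tz": -0.01,"yaw": 0},
  {"tx": 0,"ty": 0,"tz": 0,"yaw": 0},
])

```text
time: 9.65
eef_pos: [0.427, -0.1298, 0.1099]
ee_rot: [-0.0, -0.001, 1.0, -0.0]
ft_force: [-0.1, 0.0, 0.1]
grip_width: 0.0872
finger_force: 0.0
```

Request:
servo_tool([
  {"tx": 0,"ty": 0,"tz": 0,"yaw": 0},
  {"tx": 0,"ty": 0,"tz": 0,"yaw": 0},
  {"tx": 0,"ty": 0,"tz": 0,"yaw": 0},
  {"tx": 0,"ty": 0,"tz": 0,"yaw": 0},
  {"tx": 0,"ty": 0,"tz": 0,"yaw": 0},
  {"tx": 0,"ty": 0,"tz": 0,"yaw": 0},
], gripper=1, newtons=25)

```text
time: 10.4
eef_pos: [0.4268, -0.1304, 0.11]
ee_rot: [0.0, -0.0, 1.0, -0.0]
ft_force: [-0.6, -1.5, 0.8]
grip_width: 0.0439
finger_force: 25.0
```

Request:
servo_tool([
  {"tx": 0,"ty": 0,"tz": 0.02,"yaw": 0},
  {"tx": 0,"ty": 0,"tz": 0.035,"yaw": 0},
  {"tx": 0.025,"ty": 0.003,"tz": 0.015,"yaw": 0},
  {"tx": 0.045,"ty": 0.005,"tz": 0,"yaw": 0},
  {"tx": 0.05,"ty": 0.005,"tz": 0,"yaw": 0},
  {"tx": 0.05,"ty": 0.005,"tz": 0,"yaw": 0},
  {"tx": 0.04,"ty": 0.004,"tz": 0,"yaw": 0},
  {"tx": 0.02,"ty": 0.001,"tz": 0,"yaw": 0},
  {"tx": 0,"ty": 0,"tz": 0,"yaw": 0},
  {"tx": 0,"ty": 0,"tz": -0.02,"yaw": 0},
  {"tx": 0,"ty": 0,"tz": -0.02,"yaw": 0},
  {"tx": 0,"ty": 0,"tz": 0,"yaw": 0},
])

```text
time: 11.9
eef_pos: [0.6544, -0.1072, 0.1376]
ee_rot: [-0.003, -0.0, 1.0, 0.0]
ft_force: [0.6, -0.6, -4.4]
grip_width: 0.0443
finger_force: 25.0
```

Request:
servo_tool([
  {"tx": 0,"ty": 0,"tz": 0,"yaw": 0},
  {"tx": 0,"ty": 0,"tz": -0.002,"yaw": 0},
  {"tx": 0,"ty": 0,"tz": -0.001,"yaw": 0},
  {"tx": 0,"ty": 0,"tz": -0.001,"yaw": 0},
  {"tx": 0,"ty": 0,"tz": 0,"yaw": 0},
])

```text
time: 12.52
eef_pos: [0.6567, -0.1073, 0.1358]
ee_rot: [-0.0, -0.0, 1.0, 0.0]
ft_force: [-0.5, 0.5, -3.4]
grip_width: 0.0442
finger_force: 25.0
```

Request:
servo_tool([
  {"tx": 0,"ty": 0,"tz": -0.001,"yaw": 0},
  {"tx": 0,"ty": 0,"tz": -0.001,"yaw": 0},
  {"tx": 0,"ty": 0,"tz": -0.0005,"yaw": 0},
  {"tx": 0,"ty": 0,"tz": 0,"yaw": 0},
])

```text
time: 13.02
eef_pos: [0.657, -0.1073, 0.134]
ee_rot: [0.0, -0.0, 1.0, -0.0]
ft_force: [-1.7, 0.3, 3.4]
grip_width: 0.0441
finger_force: 25.0
```

Request:
servo_tool([
  {"tx": 0,"ty": 0,"tz": 0.0005,"yaw": 0},
  {"tx": 0,"ty": 0,"tz": 0,"yaw": 0},
  {"tx": 0,"ty": 0,"tz": 0,"yaw": 0},
  {"tx": 0,"ty": 0,"tz": 0,"yaw": 0},
  {"tx": 0,"ty": 0,"tz": 0,"yaw": 0},
], gripper=0)

```text
time: 13.65
eef_pos: [0.6567, -0.1072, 0.1338]
ee_rot: [-0.0, -0.0, 1.0, -0.0]
ft_force: [0.7, 0.7, -0.1]
grip_width: 0.0857
finger_force: 0.0
```

Request:
servo_tool([
  {"tx": 0,"ty": 0,"tz": 0.03,"yaw": 0},
  {"tx": 0,"ty": 0,"tz": 0.05,"yaw": 0},
  {"tx": 0,"ty": 0,"tz": 0.05,"yaw": 0},
  {"tx": -0.025,"ty": 0.02,"tz": 0.03,"yaw": 0},
  {"tx": -0.045,"ty": 0.02,"tz": 0,"yaw": 0},
  {"tx": -0.045,"ty": 0.02,"tz": 0,"yaw": 0},
  {"tx": -0.025,"ty": 0.02,"tz": 0,"yaw": 0},
  {"tx": 0,"ty": 0.015,"tz": 0,"yaw": 0},
  {"tx": 0,"ty": 0,"tz": 0,"yaw": 0},
])

```text
time: 14.78
eef_pos: [0.5172, -0.0114, 0.2942]
ee_rot: [0.0, -0.001, 1.0, 0.0]
ft_force: [0.6, -0.3, 0.3]
grip_width: 0.0879
finger_force: 0.0
```

```bash
python3 - <<'E'
from h import *; import pickle
s=env.observe(); print(s['time'],s['eef_pos'],s['qpos'].round(2) if hasattr(s['qpos'],'round') else s['qpos'])
c=env.get_calibration('wrist'); pickle.dump(c,open('w4.pkl','wb'))
W=env.capture('wrist'); cv2.imwrite('pics/w4.png',W)
E
```

```text
14.775 [ 0.51721558 -0.01141344  0.29422252] [ 0.36  0.06 -0.22  0.   -1.29 -1.93]
```

View pics/w4.png

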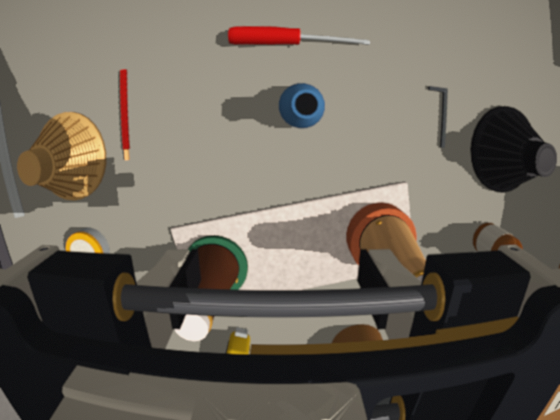

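The walnut lamp is on the green podium and the vase is clear, with its mouth at (306,104). I'll turn +1.78 so the fingers close along the board's x.

Request:
servo_tool([
  {"tx": -0.015,"ty": 0.005,"tz": 0,"yaw": 0.178},
  {"tx": -0.015,"ty": 0.005,"tz": 0,"yaw": 0.178},
  {"tx": -0.015,"ty": 0.005,"tz": 0,"yaw": 0.178},
  {"tx": -0.015,"ty": 0.005,"tz": 0,"yaw": 0.178},
  {"tx": -0.015,"ty": 0.005,"tz": 0,"yaw": 0.178},
  {"tx": -0.016,"ty": 0.0042,"tz": 0,"yaw": 0.178},
  {"tx": 0,"ty": 0,"tz": -0.02,"yaw": 0.178},
  {"tx": 0,"ty": 0,"tz": -0.03,"yaw": 0.178},
  {"tx": 0,"ty": 0,"tz": -0.03,"yaw": 0.178},
  {"tx": 0,"ty": 0,"tz": -0.03,"yaw": 0.178},
  {"tx": 0,"ty": 0,"tz": 0,"yaw": 0},
  {"tx": 0,"ty": 0,"tz": 0,"yaw": 0},
])

```text
time: 16.32
eef_pos: [0.4267, 0.0169, 0.1848]
ee_rot: [-0.0, 0.776, -0.631, 0.0]
ft_force: [0.3, -0.6, 0.7]
grip_width: 0.0876
finger_force: 0.0
```

```bash
python3 - <<'E'
from h import *; import pickle
c=pickle.load(open('w4.pkl','rb')); W=cv2.imread('pics/w4.png')
print('vasehole',whead(W,(285,86,328,124),lambda h,s,v:v<62,.1,c))
print('straw col',wcast((33,166),.108,c),'char col',wcast((541,159),.108,c))
s=env.observe(); print(s['eef_pos'],s['ee_rot'],s['qpos'])
E
```

```text
vasehole (array([306. , 103.6]), array([21. , 21.3]), array([0.4264, 0.0179]))
straw col [ 0.48252567 -0.3375005 ] char col [0.46908202 0.34814593]
[0.42671371 0.01690577 0.1847694 ] [-8.33667137e-05  7.76019293e-01 -6.30709070e-01  3.44868249e-04] [ 5.05960818e-01 -2.81701861e-02 -5.65929416e-01  6.72819281e-04
 -1.03262515e+00 -3.00442538e-01]
```

Aligned to within 1 mm. Descending to z ≈ 0.072.

Request:
servo_tool([
  {"tx": 0,"ty": 0.001,"tz": -0.04,"yaw": 0},
  {"tx": 0,"ty": 0,"tz": -0.04,"yaw": 0},
  {"tx": 0,"ty": 0,"tz": -0.023,"yaw": 0},
  {"tx": 0,"ty": 0,"tz": -0.01,"yaw": 0},
  {"tx": 0,"ty": 0,"tz": 0,"yaw": 0},
])

```text
time: 16.95
eef_pos: [0.4264, 0.0181, 0.0714]
ee_rot: [-0.0, 0.777, -0.63, 0.0]
ft_force: [-0.1, 0.5, 0.8]
grip_width: 0.0878
finger_force: 0.0
```

Request:
servo_tool([
  {"tx": 0,"ty": 0,"tz": 0,"yaw": 0},
  {"tx": 0,"ty": 0,"tz": 0,"yaw": 0},
  {"tx": 0,"ty": 0,"tz": 0,"yaw": 0},
  {"tx": 0,"ty": 0,"tz": 0,"yaw": 0},
  {"tx": 0,"ty": 0,"tz": 0,"yaw": 0},
  {"tx": 0,"ty": 0,"tz": 0,"yaw": 0},
  {"tx": 0,"ty": 0,"tz": 0,"yaw": 0},
], gripper=1, newtons=20)

```text
time: 17.82
eef_pos: [0.4258, 0.0179, 0.0708]
ee_rot: [0.0, 0.777, -0.629, -0.0]
ft_force: [-0.3, 0.2, -0.5]
grip_width: 0.0322
finger_force: 20.0
```

Request:
servo_tool([
  {"tx": 0,"ty": 0,"tz": 0.02,"yaw": 0},
  {"tx": 0,"ty": 0,"tz": 0.025,"yaw": 0},
  {"tx": 0.03,"ty": -0.0005,"tz": 0,"yaw": 0},
  {"tx": 0.045,"ty": -0.0005,"tz": 0,"yaw": 0},
  {"tx": 0.05,"ty": -0.0007,"tz": 0,"yaw": 0},
  {"tx": 0.045,"ty": -0.0005,"tz": 0,"yaw": 0},
  {"tx": 0.025,"ty": -0.0005,"tz": 0,"yaw": 0},
  {"tx": 0.01,"ty": 0,"tz": 0,"yaw": 0},
  {"tx": 0,"ty": 0,"tz": 0,"yaw": 0},
  {"tx": 0,"ty": 0,"tz": -0.018,"yaw": 0},
  {"tx": 0,"ty": 0,"tz": -0.01,"yaw": 0},
  {"tx": 0,"ty": 0,"tz": -0.003,"yaw": 0},
])

```text
time: 19.32
eef_pos: [0.6295, 0.0151, 0.0837]
ee_rot: [0.001, 0.777, -0.629, -0.001]
ft_force: [-0.1, 0.3, -2.8]
grip_width: 0.0321
finger_force: 20.0
```

Request:
servo_tool([
  {"tx": 0,"ty": 0,"tz": 0,"yaw": 0},
  {"tx": 0,"ty": 0,"tz": -0.001,"yaw": 0},
  {"tx": 0,"ty": 0,"tz": -0.001,"yaw": 0},
  {"tx": 0,"ty": 0,"tz": 0,"yaw": 0},
])

```text
time: 19.82
eef_pos: [0.6308, 0.0152, 0.083]
ee_rot: [-0.0, 0.777, -0.629, 0.0]
ft_force: [-0.3, 0.5, -2.3]
grip_width: 0.0325
finger_force: 20.0
```

Request:
servo_tool([
  {"tx": 0,"ty": 0,"tz": -0.001,"yaw": 0},
  {"tx": 0,"ty": 0,"tz": -0.001,"yaw": 0},
  {"tx": 0,"ty": 0,"tz": -0.0005,"yaw": 0},
  {"tx": 0,"ty": 0,"tz": 0,"yaw": 0},
])

```text
time: 20.32
eef_pos: [0.6309, 0.0152, 0.0809]
ee_rot: [-0.0, 0.777, -0.629, 0.0]
ft_force: [-0.7, 0.1, 2.8]
grip_width: 0.0324
finger_force: 20.0
```

Request:
servo_tool([
  {"tx": 0,"ty": 0,"tz": 0.0005,"yaw": 0},
  {"tx": 0,"ty": 0,"tz": 0,"yaw": 0},
  {"tx": 0,"ty": 0,"tz": 0,"yaw": 0},
  {"tx": 0,"ty": 0,"tz": 0,"yaw": 0},
  {"tx": 0,"ty": 0,"tz": 0,"yaw": 0},
  {"tx": 0,"ty": 0,"tz": 0.02,"yaw": 0},
  {"tx": 0,"ty": 0,"tz": 0.045,"yaw": 0},
  {"tx": 0,"ty": 0,"tz": 0.055,"yaw": 0},
  {"tx": 0,"ty": 0,"tz": 0.055,"yaw": 0},
  {"tx": 0,"ty": -0.01,"tz": 0.045,"yaw": -0.178},
], gripper=0)

```text
time: 21.58
eef_pos: [0.6309, 0.0055, 0.3036]
ee_rot: [-0.001, 0.717, -0.697, 0.001]
ft_force: [-0.1, -0.5, 0.3]
grip_width: 0.0878
finger_force: 0.0
```

Request:
servo_tool([
  {"tx": -0.01,"ty": -0.04,"tz": 0,"yaw": -0.178},
  {"tx": -0.01,"ty": -0.04,"tz": 0,"yaw": -0.178},
  {"tx": -0.01,"ty": -0.04,"tz": 0,"yaw": -0.178},
  {"tx": -0.01,"ty": -0.04,"tz": 0,"yaw": -0.178},
  {"tx": -0.01,"ty": -0.04,"tz": 0,"yaw": -0.178},
  {"tx": -0.01,"ty": -0.04,"tz": 0,"yaw": -0.178},
  {"tx": -0.01,"ty": -0.04,"tz": 0,"yaw": -0.178},
  {"tx": 0,"ty": -0.04,"tz": 0,"yaw": -0.178},
  {"tx": 0,"ty": -0.02,"tz": 0,"yaw": -0.178},
  {"tx": 0,"ty": 0,"tz": 0,"yaw": 0},
  {"tx": 0,"ty": 0,"tz": 0,"yaw": 0},
])

```text
time: 22.95
eef_pos: [0.5607, -0.3344, 0.3008]
ee_rot: [-0.0, -0.002, 1.0, 0.0]
ft_force: [0.9, -0.8, 0.5]
grip_width: 0.0877
finger_force: 0.0
```

```bash
python3 - <<'E'
from h import *; import pickle
s=env.observe(); print(s['time'],s['eef_pos'],s['ee_rot'],s['qpos'])
c=env.get_calibration('wrist'); pickle.dump(c,open('w5.pkl','wb'))
W=env.capture('wrist'); cv2.imwrite('pics/w5.png',W)
E
```

```text
22.95 [ 0.5606836  -0.3344168   0.30077146] [-3.39895695e-05 -1.69542788e-03  9.99998557e-01  9.74823234e-05] [-2.39713490e-01  2.87735587e-01  7.73387415e-02 -1.76957329e-04
 -1.36051210e+00 -1.32765503e+00]
```

View pics/w5.png

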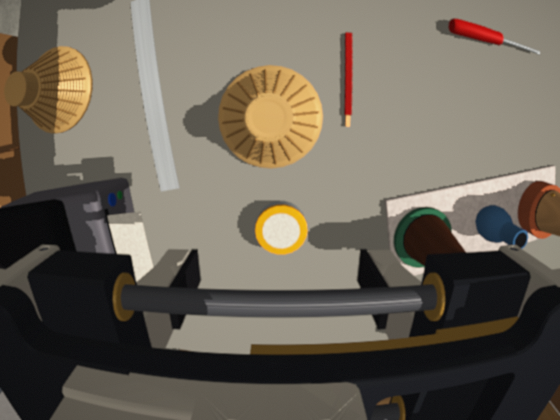

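The straw shade is under the camera, rim circle about (271,117) and collar (268,118). A second straw shade at (50,90) lies further right, so it's not the one. The vase stands between the podiums.

```bash
python3 - <<'E'
from h import *; import pickle
c=pickle.load(open('w5.pkl','rb')); W=cv2.imread('pics/w5.png')
print('rim',whead(W,(205,55,335,180),straw,.0,c))
g=cv2.medianBlur(cv2.cvtColor(W[90:150,240:300],cv2.COLOR_BGR2GRAY),3); g=cv2.resize(g,None,fx=4,fy=4)
k=cv2.HoughCircles(g,cv2.HOUGH_GRADIENT,1,200,param1=60,param2=12,minRadius=70,maxRadius=110)
print(k); 
if k is not None: p=k[0,0,:2]/4+[240,90]; print(p,wcast(p,.108,c))
print(wcast((268,118),.108,c))
E
```

```text
rim (array([270. , 116.3]), array([103.4, 105.1]), array([ 0.4845, -0.3465]))
[[[125.5 109.5 102.7]]]
[271.375 117.375] [ 0.48489654 -0.34221508]
[ 0.48556748 -0.34582613]
```

Request:
servo_tool([
  {"tx": -0.038,"ty": -0.006,"tz": -0.03,"yaw": 0},
  {"tx": -0.038,"ty": -0.0055,"tz": -0.03,"yaw": 0},
  {"tx": 0,"ty": 0,"tz": -0.045,"yaw": 0},
  {"tx": 0,"ty": 0,"tz": -0.05,"yaw": 0},
  {"tx": 0,"ty": 0,"tz": -0.04,"yaw": 0},
  {"tx": 0,"ty": 0,"tz": -0.015,"yaw": 0},
  {"tx": 0,"ty": 0,"tz": -0.006,"yaw": 0},
  {"tx": 0,"ty": 0,"tz": 0,"yaw": 0},
])

```text
time: 24.0
eef_pos: [0.4856, -0.3464, 0.086]
ee_rot: [0.001, -0.001, 1.0, -0.0]
ft_force: [1.2, 0.2, 0.8]
grip_width: 0.088
finger_force: 0.0
```

Request:
servo_tool([
  {"tx": 0,"ty": 0,"tz": 0,"yaw": 0},
  {"tx": 0,"ty": 0,"tz": 0,"yaw": 0},
  {"tx": 0,"ty": 0,"tz": 0,"yaw": 0},
  {"tx": 0,"ty": 0,"tz": 0,"yaw": 0},
  {"tx": 0,"ty": 0,"tz": 0,"yaw": 0},
  {"tx": 0,"ty": 0,"tz": 0,"yaw": 0},
], gripper=1, newtons=15)

```text
time: 24.75
eef_pos: [0.4848, -0.3463, 0.0849]
ee_rot: [0.0, -0.0, 1.0, -0.0]
ft_force: [-0.1, 1.0, 0.4]
grip_width: 0.0478
finger_force: 15.0
```

Request:
servo_tool([
  {"tx": 0,"ty": 0,"tz": 0.025,"yaw": 0},
  {"tx": 0,"ty": 0,"tz": 0.05,"yaw": 0},
  {"tx": 0,"ty": 0,"tz": 0.055,"yaw": 0},
  {"tx": 0,"ty": 0,"tz": 0.055,"yaw": 0},
  {"tx": 0,"ty": 0.015,"tz": 0.045,"yaw": 0},
  {"tx": 0.01,"ty": 0.035,"tz": 0.01,"yaw": 0},
  {"tx": 0.015,"ty": 0.05,"tz": 0,"yaw": 0},
  {"tx": 0.015,"ty": 0.05,"tz": 0,"yaw": 0},
  {"tx": 0.015,"ty": 0.05,"tz": 0,"yaw": 0},
  {"tx": 0.015,"ty": 0.05,"tz": 0,"yaw": 0},
  {"tx": 0.015,"ty": 0.05,"tz": 0,"yaw": 0},
  {"tx": 0.015,"ty": 0.05,"tz": 0,"yaw": 0},
])

```text
time: 26.25
eef_pos: [0.5847, 0.0055, 0.3246]
ee_rot: [-0.0, -0.0, 1.0, 0.0]
ft_force: [0.5, -0.1, -2.2]
grip_width: 0.0477
finger_force: 15.0
```

Request:
servo_tool([
  {"tx": 0.01,"ty": 0.05,"tz": 0,"yaw": 0},
  {"tx": 0.007,"ty": 0.045,"tz": 0,"yaw": 0},
  {"tx": 0.0037,"ty": 0.03,"tz": 0,"yaw": 0},
  {"tx": 0,"ty": 0.0088,"tz": 0,"yaw": 0},
  {"tx": 0,"ty": 0,"tz": -0.02,"yaw": 0},
  {"tx": 0,"ty": 0,"tz": 0,"yaw": 0},
  {"tx": 0,"ty": 0,"tz": 0,"yaw": 0},
  {"tx": 0,"ty": 0,"tz": 0,"yaw": 0},
])

```text
time: 27.25
eef_pos: [0.6058, 0.1372, 0.3058]
ee_rot: [0.001, -0.0, 1.0, 0.0]
ft_force: [0.5, -0.3, -1.0]
grip_width: 0.0475
finger_force: 15.0
```

```bash
python3 - <<'E'
from h import *
s=env.observe(); print(s['time'],s['eef_pos'],s['ee_rot'],s['ft_force'],s['grip_width'])
S=env.capture('scene'); W=env.capture('wrist'); cv2.imwrite('pics/scene6.png',S); cv2.imwrite('pics/w6.png',W)
cv2.imwrite('pics/x6.png',np.hstack([cv2.resize(S[150:320,230:450],(440,340)),cv2.resize(W[:300],None,fx=.6,fy=340/300)]))
E
```

```text
27.25 [0.6057572  0.13717375 0.30579502] [ 6.02524734e-04 -1.30425850e-04  9.99999786e-01  2.17344448e-04] [ 0.54185869 -0.34690006 -1.02197728] 0.04749058265111925
```

View pics/x6.png

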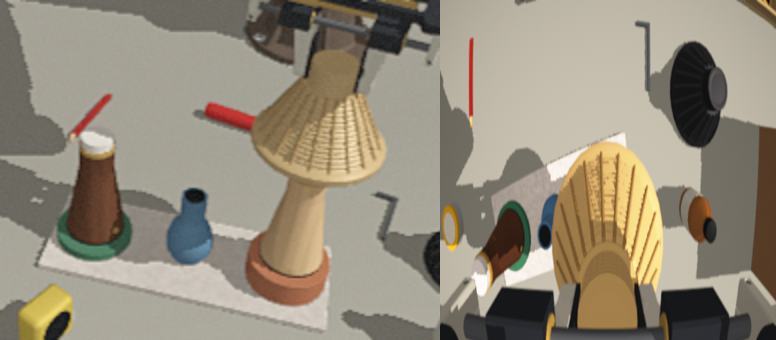

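The shade hangs level and centred over the oak lamp, and everything else is in place. Lowering it.

Request:
servo_tool([
  {"tx": 0,"ty": 0,"tz": -0.025,"yaw": 0},
  {"tx": 0,"ty": 0,"tz": -0.03,"yaw": 0},
  {"tx": 0,"ty": 0,"tz": -0.025,"yaw": 0},
  {"tx": 0,"ty": 0,"tz": -0.01,"yaw": 0},
  {"tx": 0,"ty": 0,"tz": 0,"yaw": 0},
  {"tx": 0,"ty": 0,"tz": 0,"yaw": 0},
])

```text
time: 28.1
eef_pos: [0.6061, 0.1377, 0.2162]
ee_rot: [0.001, -0.0, 1.0, 0.0]
ft_force: [-0.4, -0.3, -2.0]
grip_width: 0.0478
finger_force: 15.0
```

Request:
servo_tool([
  {"tx": 0,"ty": 0,"tz": -0.003,"yaw": 0},
  {"tx": 0,"ty": 0,"tz": -0.003,"yaw": 0},
  {"tx": 0,"ty": 0,"tz": -0.002,"yaw": 0},
  {"tx": 0,"ty": 0,"tz": 0,"yaw": 0},
])

```text
time: 28.6
eef_pos: [0.6053, 0.1375, 0.2066]
ee_rot: [-0.0, -0.0, 1.0, -0.0]
ft_force: [0.0, -0.5, -1.2]
grip_width: 0.0476
finger_force: 15.0
```

Request:
servo_tool([
  {"tx": 0,"ty": 0,"tz": -0.001,"yaw": 0},
  {"tx": 0,"ty": 0,"tz": -0.001,"yaw": 0},
  {"tx": 0,"ty": 0,"tz": -0.0005,"yaw": 0},
  {"tx": 0,"ty": 0,"tz": 0,"yaw": 0},
])

```text
time: 29.1
eef_pos: [0.6056, 0.1376, 0.205]
ee_rot: [0.0, -0.0, 1.0, 0.0]
ft_force: [-2.1, -0.7, 5.0]
grip_width: 0.0476
finger_force: 15.0
```

Request:
servo_tool([
  {"tx": 0,"ty": 0,"tz": 0.0006,"yaw": 0},
  {"tx": 0,"ty": 0,"tz": 0,"yaw": 0},
  {"tx": 0,"ty": 0,"tz": 0,"yaw": 0},
  {"tx": 0,"ty": 0,"tz": 0,"yaw": 0},
  {"tx": 0,"ty": 0,"tz": 0,"yaw": 0},
  {"tx": 0,"ty": 0,"tz": 0.02,"yaw": 0},
  {"tx": 0,"ty": 0,"tz": 0.035,"yaw": 0},
  {"tx": 0,"ty": 0,"tz": 0.04,"yaw": 0},
], gripper=0)

```text
time: 30.1
eef_pos: [0.6051, 0.1374, 0.3005]
ee_rot: [-0.001, -0.0, 1.0, -0.0]
ft_force: [0.3, 0.4, -0.8]
grip_width: 0.0875
finger_force: 0.0
```

Request:
servo_tool([
  {"tx": -0.01,"ty": 0.04,"tz": 0,"yaw": 0},
  {"tx": -0.012,"ty": 0.05,"tz": 0,"yaw": 0},
  {"tx": -0.012,"ty": 0.05,"tz": 0,"yaw": 0},
  {"tx": -0.012,"ty": 0.05,"tz": 0,"yaw": 0},
  {"tx": -0.01,"ty": 0.025,"tz": 0,"yaw": 0},
  {"tx": 0,"ty": 0,"tz": 0,"yaw": 0},
  {"tx": 0,"ty": 0,"tz": 0,"yaw": 0},
])

```text
time: 30.98
eef_pos: [0.5495, 0.3523, 0.2999]
ee_rot: [-0.0, -0.001, 1.0, -0.0]
ft_force: [1.0, -0.2, 0.1]
grip_width: 0.0874
finger_force: 0.0
```

```bash
python3 - <<'E'
from h import *; import pickle
s=env.observe(); print(s['time'],s['eef_pos'],s['qpos'])
c=env.get_calibration('wrist'); pickle.dump(c,open('w7.pkl','wb'))
W=env.capture('wrist'); cv2.imwrite('pics/w7.png',W)
E
```

```text
30.975 [0.54945532 0.35225575 0.29990997] [ 8.68425612e-01  2.87781779e-01  7.53850976e-02  1.05005601e-04
 -1.35863956e+00 -2.43822679e+00]
```

View pics/w7.png

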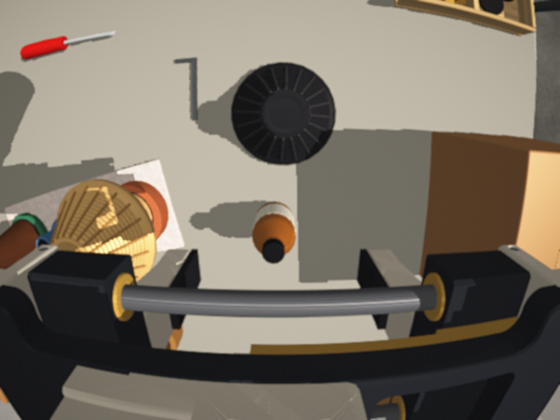

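The charcoal shade's rim circle is at (284,113). The oil bottle at (275,235) is untouched, and the straw shade at (108,225) stands on the oak lamp.

```bash
python3 - <<'E'
from h import *; import pickle
c=pickle.load(open('w7.pkl','rb')); W=cv2.imread('pics/w7.png')
for th in (50,60,75): print('rim',whead(W,(215,50,345,175),lambda h,s,v:v<th,.0,c))
print('col',wcast((284,114),.108,c))
print('oilcap',wcast((273,250),.125,c))
E
```

```text
rim (array([282.7, 113.4]), array([100.8, 103.1]), array([0.4693, 0.3579]))
rim (array([282.6, 113.4]), array([101.3, 103.5]), array([0.4693, 0.3578]))
rim (array([282.6, 113.5]), array([102. , 104.5]), array([0.4694, 0.3578]))
col [0.47001577 0.35797617]
oilcap [0.61882764 0.34606777]
```

Request:
servo_tool([
  {"tx": -0.04,"ty": 0.003,"tz": -0.02,"yaw": 0},
  {"tx": -0.04,"ty": 0.0027,"tz": -0.03,"yaw": 0},
  {"tx": 0,"ty": 0,"tz": -0.045,"yaw": 0},
  {"tx": 0,"ty": 0,"tz": -0.05,"yaw": 0},
  {"tx": 0,"ty": 0,"tz": -0.045,"yaw": 0},
  {"tx": 0,"ty": 0,"tz": -0.018,"yaw": 0},
  {"tx": 0,"ty": 0,"tz": -0.007,"yaw": 0},
  {"tx": 0,"ty": 0,"tz": 0,"yaw": 0},
])

```text
time: 32.02
eef_pos: [0.4699, 0.3579, 0.0854]
ee_rot: [0.0, -0.0, 1.0, 0.0]
ft_force: [0.1, 0.8, -0.5]
grip_width: 0.0873
finger_force: 0.0
```

Request:
servo_tool([
  {"tx": 0,"ty": 0,"tz": 0,"yaw": 0},
  {"tx": 0,"ty": 0,"tz": 0,"yaw": 0},
  {"tx": 0,"ty": 0,"tz": 0,"yaw": 0},
  {"tx": 0,"ty": 0,"tz": 0,"yaw": 0},
  {"tx": 0,"ty": 0,"tz": 0,"yaw": 0},
  {"tx": 0,"ty": 0,"tz": 0,"yaw": 0},
], gripper=1, newtons=15)

```text
time: 32.78
eef_pos: [0.4695, 0.3583, 0.0851]
ee_rot: [0.0, -0.0, 1.0, 0.0]
ft_force: [-1.0, -0.1, 1.8]
grip_width: 0.0478
finger_force: 15.0
```

Request:
servo_tool([
  {"tx": 0,"ty": 0,"tz": 0.025,"yaw": 0},
  {"tx": 0,"ty": 0,"tz": 0.05,"yaw": 0},
  {"tx": 0,"ty": 0,"tz": 0.055,"yaw": 0},
  {"tx": 0,"ty": 0,"tz": 0.055,"yaw": 0},
  {"tx": 0,"ty": -0.01,"tz": 0.05,"yaw": 0},
  {"tx": 0,"ty": -0.035,"tz": 0.025,"yaw": 0},
  {"tx": 0,"ty": -0.05,"tz": 0,"yaw": 0},
  {"tx": 0,"ty": -0.05,"tz": 0,"yaw": 0},
  {"tx": 0.01,"ty": -0.05,"tz": 0,"yaw": 0},
  {"tx": 0.02,"ty": -0.05,"tz": 0,"yaw": 0},
  {"tx": 0.025,"ty": -0.05,"tz": 0,"yaw": 0},
  {"tx": 0.025,"ty": -0.05,"tz": 0,"yaw": 0},
])

```text
time: 34.28
eef_pos: [0.5497, 0.0116, 0.3449]
ee_rot: [0.0, -0.001, 1.0, 0.0]
ft_force: [1.1, 1.2, -0.7]
grip_width: 0.0474
finger_force: 15.0
```

Request:
servo_tool([
  {"tx": 0.03,"ty": -0.045,"tz": 0,"yaw": 0},
  {"tx": 0.03,"ty": -0.035,"tz": 0,"yaw": 0},
  {"tx": 0.03,"ty": -0.03,"tz": 0,"yaw": 0},
  {"tx": 0.0172,"ty": -0.0105,"tz": 0,"yaw": 0},
  {"tx": 0,"ty": 0,"tz": -0.03,"yaw": 0},
  {"tx": 0,"ty": 0,"tz": -0.03,"yaw": 0},
  {"tx": 0,"ty": 0,"tz": 0,"yaw": 0},
  {"tx": 0,"ty": 0,"tz": 0,"yaw": 0},
])

```text
time: 35.28
eef_pos: [0.6571, -0.1074, 0.2862]
ee_rot: [0.001, -0.001, 1.0, -0.0]
ft_force: [0.4, 0.2, -0.4]
grip_width: 0.0473
finger_force: 15.0
```

```bash
python3 - <<'E'
from h import *
s=env.observe(); print(s['time'],s['eef_pos'],s['ee_rot'],s['ft_force'],s['grip_width'])
S=env.capture('scene'); T=env.capture('top')
cv2.imwrite('pics/x8.png',np.hstack([cv2.resize(S[130:310,220:420],(440,396)),cv2.resize(T[150:260,180:280],(360,396))]))
E
```

```text
35.275 [ 0.65709241 -0.10739772  0.28619356] [ 5.37354815e-04 -5.14663315e-04  9.99999689e-01 -2.62210177e-04] [ 0.36011875  0.1620066  -0.41320687] 0.047290518436310554
```

View pics/x8.png

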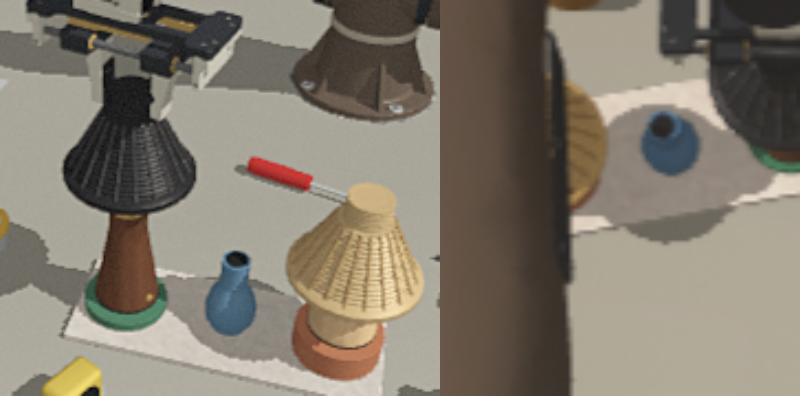

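The straw shade sits level on the oak lamp, and the charcoal shade hangs over the walnut. Lowering it to z ≈ 0.183.

Request:
servo_tool([
  {"tx": 0,"ty": 0,"tz": -0.025,"yaw": 0},
  {"tx": 0,"ty": 0,"tz": -0.03,"yaw": 0},
  {"tx": 0,"ty": 0,"tz": -0.025,"yaw": 0},
  {"tx": 0,"ty": 0,"tz": -0.012,"yaw": 0},
  {"tx": 0,"ty": 0,"tz": 0,"yaw": 0},
  {"tx": 0,"ty": 0,"tz": -0.003,"yaw": 0},
  {"tx": 0,"ty": 0,"tz": -0.003,"yaw": 0},
  {"tx": 0,"ty": 0,"tz": -0.001,"yaw": 0},
  {"tx": 0,"ty": 0,"tz": 0,"yaw": 0},
])

```text
time: 36.5
eef_pos: [0.6566, -0.1073, 0.1861]
ee_rot: [0.0, -0.0, 1.0, -0.0]
ft_force: [0.3, -0.1, -1.1]
grip_width: 0.0475
finger_force: 15.0
```

Request:
servo_tool([
  {"tx": 0,"ty": 0,"tz": -0.001,"yaw": 0},
  {"tx": 0,"ty": 0,"tz": -0.001,"yaw": 0},
  {"tx": 0,"ty": 0,"tz": -0.001,"yaw": 0},
  {"tx": 0,"ty": 0,"tz": -0.0005,"yaw": 0},
  {"tx": 0,"ty": 0,"tz": 0,"yaw": 0},
])

```text
time: 37.12
eef_pos: [0.6569, -0.1073, 0.1832]
ee_rot: [0.0, -0.0, 1.0, -0.0]
ft_force: [-2.2, 0.9, 5.1]
grip_width: 0.0478
finger_force: 15.0
```

Seated on contact. Next: release, lift, and back off for a final check.

Request:
servo_tool([
  {"tx": 0,"ty": 0,"tz": 0.0006,"yaw": 0},
  {"tx": 0,"ty": 0,"tz": 0,"yaw": 0},
  {"tx": 0,"ty": 0,"tz": 0,"yaw": 0},
  {"tx": 0,"ty": 0,"tz": 0,"yaw": 0},
  {"tx": 0,"ty": 0,"tz": 0,"yaw": 0},
  {"tx": 0,"ty": 0,"tz": 0.02,"yaw": 0},
  {"tx": 0,"ty": 0,"tz": 0.045,"yaw": 0},
  {"tx": 0,"ty": 0,"tz": 0.05,"yaw": 0},
], gripper=0)

```text
time: 38.12
eef_pos: [0.6562, -0.1073, 0.2987]
ee_rot: [-0.001, -0.0, 1.0, -0.0]
ft_force: [0.5, 0.7, 0.5]
grip_width: 0.0877
finger_force: 0.0
```

Request:
servo_tool([
  {"tx": -0.01,"ty": -0.04,"tz": 0,"yaw": 0},
  {"tx": -0.01,"ty": -0.05,"tz": 0,"yaw": 0},
  {"tx": -0.01,"ty": -0.05,"tz": 0,"yaw": 0},
  {"tx": -0.01,"ty": -0.05,"tz": 0,"yaw": 0},
  {"tx": -0.01,"ty": -0.05,"tz": 0,"yaw": 0},
  {"tx": -0.01,"ty": -0.05,"tz": 0,"yaw": 0},
  {"tx": -0.03,"ty": -0.04,"tz": 0,"yaw": 0},
  {"tx": -0.03,"ty": -0.04,"tz": 0,"yaw": 0},
  {"tx": 0,"ty": 0,"tz": 0,"yaw": 0},
  {"tx": 0,"ty": 0,"tz": 0,"yaw": 0},
])

```text
time: 39.38
eef_pos: [0.5365, -0.4774, 0.2979]
ee_rot: [0.0, 0.0, 1.0, 0.0]
ft_force: [0.1, 0.6, -0.1]
grip_width: 0.0879
finger_force: 0.0
```

```bash
python3 - <<'E'
from h import *
s=env.observe(); print(s['time'],s['eef_pos'])
S=env.capture('scene'); T=env.capture('top'); cv2.imwrite('pics/top9.png',T)
cv2.imwrite('pics/x9.png',np.hstack([cv2.resize(S[150:310,220:420],(400,320)),cv2.resize(T[145:245,180:305],(400,320))]))
for l,b,f,z in(('straw rim',(180,160,232,215),straw,.120),('char rim',(253,150,310,208),dark,.098)):
    e,a,_=blob(T,b,f); print(l,e,a,cast('top',e,z))
e,a,_=blob(T,(230,165,258,205),lambda h,s,v:v<55); print('vase mouth',e,a,cast('top',e,.11))
E
```

```text
39.375 [ 0.53647629 -0.47740711  0.29794651]
straw rim [205.12597084 190.17741203] [41.06852341 41.87005997] [0.60420302 0.14037923]
char rim [282.42552948 177.3182106 ] [43.01084137 61.41882706] [ 0.66326515 -0.12579898]
vase mouth [241.17986393 184.8869381 ] [4.88656712 5.32243443] [0.62888006 0.01732039]
```

View pics/x9.png

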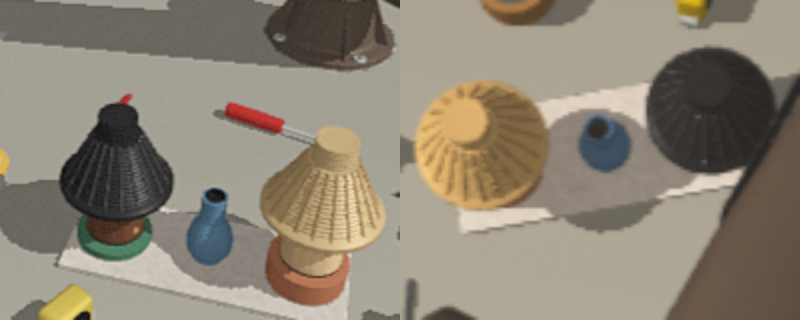

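Both shades sit level and centred, and the vase stands midway between them. The charcoal blob fit merged with the arm at the crop's right edge, so I'm ignoring that number. Handing in.

```bash
python3 -c "
from plant import env
print(env.close_job())"
```

```text
the job is handed in; nothing more can be done
None
```

I handed the job in at about 39 s: the oak lamp with straw shade is on the tall podium, the walnut lamp with charcoal shade is on the low one, the vase is midway between, and the oil bottle and wax tin were not touched. The judge's verdict was not shown.

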